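True the corner jig with the square

TASK

The swinging fence of the small corner jig has been left leaning in. Take the flat metal square out of its tray, press its outer corner into the jig's inside corner so that the fence is swung right back to its stop and both outer edges of the square sit flush on rail and fence without a gap, and keep it pressed lightly against both (some 5 to 15 N each, never more than 25 N) for a good second. Then lay the square gently back flat in its tray, let go, leave the fence true, and do not disturb the other things on the bench.

Things in the scene. Friction and masses are not known exactly. Their poses are not given: they have to be found in the camera images.
- square: Flat aluminium L-shaped square, 0.35 kg, arms 110 mm long, 22 wide, 16 thick. Origin: centre of its 110 x 110 mm outline, on the underside; z up. Straight outer edges: the planes x = +55 and y = +55 mm. An 8 mm web fills the inside (-25 to 33 mm); on it stands the grip: a dark bar 40 mm along x, 14 mm thick along y, centred at x = y = 10 mm, its top 58 mm above the underside.
- square_grip (a point): Middle of the square's grip bar, 44 mm above the underside (14 mm below the bar's top): where to grasp it, from above, across its 14 mm (the square's y), fingertips above the arms. Axes as the square's.
- square_heel (a point): The square's outer corner (x = y = +55 mm), on the underside. Axes as the square's.
- jig: Corner jig, fixed: plywood board 190 x 190 x 12 mm with a steel rail along its +x side and an aluminium fence along its +y side. Origin: centre of the board, on the bench; z up. The square goes in with its axes parallel to the jig's axes, pressed towards the jig's +x (rail) and +y (fence).
- jig_corner (a point): Nominal inside corner of the jig, on the board's top (12 mm above the bench, x = y = +60 mm from the board's centre). Axes as the jig's. The rail's face is square to x and the true fence's face square to y, each through this point give or take 5 mm: both are bolted through slots, so the exact place must be felt.
- rail: Steel rail fixed on the jig, with a bolted-on face plate that is 150 mm long (jig y from -90 to +60 mm) and stands from the board's top to 30 mm above it. Its own origin and axes are those of the jig; the face looks to the jig's -x.
- fence_post: Steel post at the jig's corner that carries the fence. Its own origin and axes are those of the jig. The fence is a bar 145 mm long, 14 mm thick, that reaches from near the corner along the jig's -x, 30 mm above the board.
- fence (a joint): Angle of the fence, rad. 0: true, against its stop, face square to the rail. Positive: its free end leans in towards the jig's -y, about an upright hinge at the inside corner; it starts leaning in by 0.06 to 0.14. Stiff (1 to 3 N to push it at 100 mm from the hinge); it stays where it is left.
- tray: Grey plastic tray, fixed, 180 x 180 mm outside, walls 4 mm thick and 16 mm high, floor 4 mm thick. Origin: centre, on the bench; z up. Here the square lies at first and goes back.
- lever_a: Loose pink plastic lever, 64 mm long, 5 mm thick, origin at its underside. Leave alone.
- lever_b: Another loose pink lever, as lever_a. Leave alone.
- clipper: Loose nail clipper, 64 x 13 x 12 mm, origin at its underside. Leave alone.
- screwdriver: Screwdriver lying at the left of the bench. Leave alone.
- cup: White cup, 70 mm wide, 80 mm high, at the right of the bench. Leave alone.
Things that resemble listed ones, but are neither listed nor needed, are in the scene too. Of the things like the square, leave any that is brown; of the rest the larger one is meant.

How it is judged (in metres and radians):
On the way:
1. the square is pressed into the corner, flush on rail and fence with at least 3 N on each, the fence back at its stop, for 0.6 s (contact force between square and rail above 3 N and contact force between square and fence_post above 3 N and value of joint fence below 0.015 rad and angle between the x axis of square and the x axis of jig, either way round below 0.018 rad and horizontal distance between square_heel and jig_corner below 0.012 m and angle between square's own z axis and vertical below 0.06 rad), for 0.6 s.
At the end, for the whole second after the job is handed in: the square lies flat and at rest on the tray's floor (upright within 0.05 rad, centre within 45 mm of the tray's), released, and the fence is still within 0.02 rad of true (horizontal distance between square and tray below 0.045 m and z of square in the frame of tray below 0.009 m and angle between square's own z axis and vertical below 0.05 rad and linear speed of square below 0.01 m/s and value of joint fence below 0.02 rad); the robot touches nothing.
It fails at once if the square is pressed on the rail with more than 25 N (contact force between square and rail above 25 N).
It fails at once if the square is pressed on the fence with more than 25 N (contact force between square and fence_post above 25 N).
It fails at once if the square is let fall or thrown (untouched by the fingers and faster than 0.5 m/s) (contact force between the fingers and square below 0.3 N and linear speed of square above 0.5 m/s).
It fails at once if another thing on the bench is moved by over 30 mm (distance of any of lever_a, lever_b, clipper, screwdriver, cup from where it was at the start of the episode above 0.03 m).
It also fails if it takes over 72 s, if anything falls off the work surface, if the arm or the gripper's body presses on something with over 40 N, if the wrist force passes 120 N, or if a joint passes its speed limit or range.

ROBOT

A 6-joint arm with a two-finger parallel gripper is mounted at the origin on the work surface. World frame = base frame: x ahead of the robot, y to its left, z up, the work surface at z = 0. Lengths are in mm, angles in rad, forces in N, time in s.
With the tool pointing down it reaches from about 275 to 750 mm from the base axis. Payload 10.2 kg.
Tool frame: the origin (TCP) lies on the centre line of the jaws, within the pads' length; the fingertips stand 8 mm ahead of it and the grasp point (between the pads) lies 11 mm behind it; x points along the fingers, y is the direction in which the jaws open and shut, and the axes are right-handed (so a half turn about x gives the same grasp; the last joint's range is limited). The gripper opens to 85 mm and grips with 20 to 120 N. Pads are 22 mm wide; open, the fingers measure 114 mm over their backs; the gripper's body (76 mm by 85 mm) begins 54 mm behind the grasp point. The pads swing forward as they close: fully open they stand 13 mm farther back than shut.
Start: joints at [-1.414, 0.313, 1.498, -0, 1.331, -0.223], TCP at [194.624, -487.599, 239.294] pointing down, gripper open.
Joint ranges: [-2.94, 2.94], [-0.97, 2.17], [0.19, 2.56], [-1.23, 4.37], [0.02, 3.11], [-2.88, 2.88]. Speed limits (rad/s): [2.39, 2.39, 3.01, 3.14, 3.14, 3.14].

INTERFACE

Orientations are given as a unit quaternion [w, x, y, z].
In Python, from rig import ctrl, vision, workorder gives the robot as it stands. The module is installed in compiled form; this text tells all that it offers.
- The arm moves only by the shell command python3 -m jog 'ROWS' [OPENING] [FORCE]. ROWS is JSON, a list that holds one entry, the list of rows, each a list of 6 numbers: the shift along the tool's x, y, z in m, then the turn, a rotation vector about the tool's x, y, z in rad. A call has 1 to 12 rows; each row shifts and turns the commanded pose from where the row before left it, along the tool's axes as they then stand; what a row does not reach is not made up. A row lasts 1/8 s, in which the tool goes at most 62.5 mm and 10.7 degrees, less where a joint would pass 70% of its speed; a pose out of reach is approached as far as the arm can. A call is refused whole if a number of a shift passes 0.0625 or a number of a turn 0.188, either way. A call with a gripper value outside its range is refused whole. OPENING is the closure in counts, from 0 (fully open) to 255 (shut), set as the call begins (- or left out, the last holds). The fingers move at their own pace and stop on an object; FORCE is the grip in N (left out, the last holds). Time passes only in rows, so rows that do not move let the fingers close. It gives the time, the measured TCP pose, the force and the opening at its end, in the units of the state.
- ctrl.sense(): the state, without advancing time (a new reading comes with each control period).
- vision.capture(name): name is "scene" or "top"; returns a dict with "image" (400x640x3 uint8, red, green, blue), "mtx" (3x3 intrinsics, pixels), "k1" (the pictures are not rectified: a ray, as slopes to the right and down, at radius r is drawn at 1 + k1 r^2 times it, then the intrinsics apply), "R" (3x3) and "t" (3): a world point X has camera coordinates R X + t. Camera axes: x right, y down, z forward; pixel columns grow to the right and rows downward; lengths in mm; the calibration is good to about 2 mm. A picture is of the moment at which its call begins. There is no depth.
- workorder.finish_job(): hands the job in, once; it reports no verdict.
The state is a dict: "time_s": time; "joints": joint angles; "dq": joint speeds; "tau": joint torques, N m; "eef_pos": TCP position; "ee_rot": TCP orientation; "force": force on the tool from outside, world axes, zero at the start; "wrist_torque": the same for the moment, N m; "grip_width": opening from 0.0 (shut) to 1.0 (fully open).
Only numpy, scipy, OpenCV 4.12 (cv2) and the standard library are available. Lean on these libraries where they do the work, as an engineer would, in place of code of your own. Each camera call takes 0.05 s, during which the arm holds its last target.

## Working session

There is one attempt and no reset: what is moved stays moved. The work goes in short steps, Python scripts to look and compute and a shell command to move; the robot and the scene stay as the last step left them, time stands still between calls to the robot, and variables do not carry over. Pictures are saved under pics/ and viewed, and the job is handed in when it is done.

```bash
mkdir -p pics; ls; python3 - <<'E'
from rig import ctrl, vision
import cv2,pickle
s=ctrl.sense(); print(s)
for n in("scene","top"):
    c=vision.capture(n); pickle.dump(c,open(n+".pkl","wb"))
    cv2.imwrite(f"pics/{n}0.png",c["image"][:,:,::-1]); print(n,c["mtx"],c["k1"],c["R"],c["t"])
E
```

```text
pics
{'time_s': 0.0, 'joints': array([-1.41439143e+00,  3.13454514e-01,  1.49846923e+00, -3.03824915e-05,
        1.33100041e+00, -2.23372305e-01]), 'dq': array([ 0.00042728, -0.00012715, -0.00146067, -0.00197722, -0.00049653,
       -0.00029144]), 'tau': array([ 2.53207996e-03, -4.12272906e+01, -2.59742528e+01, -6.84346037e-05,
        4.12836845e-03, -1.30958583e-05]), 'eef_pos': array([ 194.57828639, -487.33048522,  238.72066321]), 'ee_rot': array([ 0.13299769,  0.69440142,  0.13393938, -0.69439076]), 'force': array([ 0.86866007, -0.04121684,  0.46723936]), 'wrist_torque': array([-0.00414023,  0.01934622,  0.02541188]), 'grip_width': 0.999384739865451}
scene [[442.97932944   0.         309.0589712 ]
 [  0.         442.97932944 199.39178564]
 [  0.           0.           1.        ]] -0.011088325646273775 [[ 0.63186188  0.77496908  0.0131717 ]
 [ 0.45502813 -0.35713745 -0.81572191]
 [-0.62745515  0.52141707 -0.57829427]] [-256.77380952 -168.06138513 1766.3452515 ]
top [[450.32610209   0.         313.08297193]
 [  0.         450.32610209 199.38237091]
 [  0.           0.           1.        ]] 0.005873110032822617 [[-0.01965373 -0.99978477 -0.00664439]
 [-0.99447575  0.02023387 -0.10299798]
 [ 0.10311025  0.00458339 -0.99465937]] [ -24.46769026  429.95938894 1406.8875328 ]
```

View pics/top0.png

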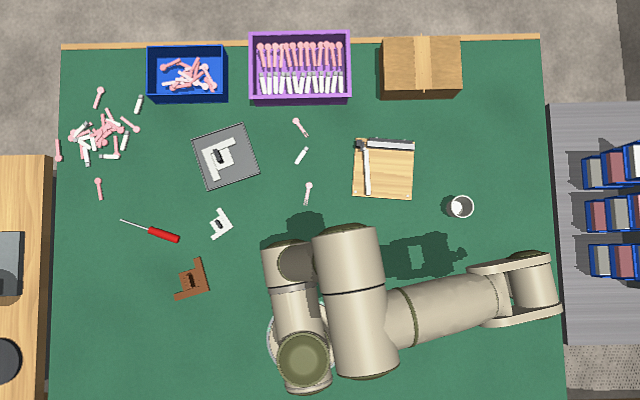

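View pics/scene0.png

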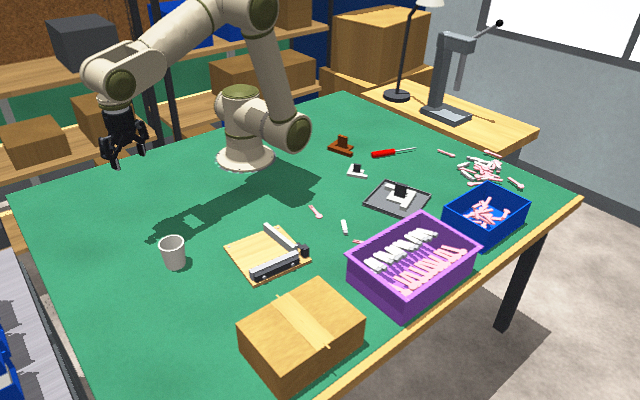

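The top view shows three L-shapes: (225,157) in the grey tray, aluminium and large; (220,223), aluminium and small; and (190,280), brown. The one in the tray fits, since it is in the tray, not brown, and the larger of the other two. The jig is at about (385,168). I'll confirm with enlarged crops.

```bash
python3 - <<'E'
import cv2
t=cv2.imread("pics/top0.png"); s=cv2.imread("pics/scene0.png")
cv2.imwrite("pics/crop_sq.png",cv2.resize(t[115:245,165:265],None,fx=4.6,fy=4.6,interpolation=cv2.INTER_CUBIC))
cv2.imwrite("pics/crop_jig.png",cv2.resize(t[130:205,345:420],None,fx=8,fy=8,interpolation=cv2.INTER_CUBIC)[:600])
cv2.imwrite("pics/crop_scene.png",cv2.resize(s[150:290,215:445],None,fx=3.4,fy=3.4,interpolation=cv2.INTER_CUBIC))
E
```

```text
(no output)
```

View pics/crop_sq.png

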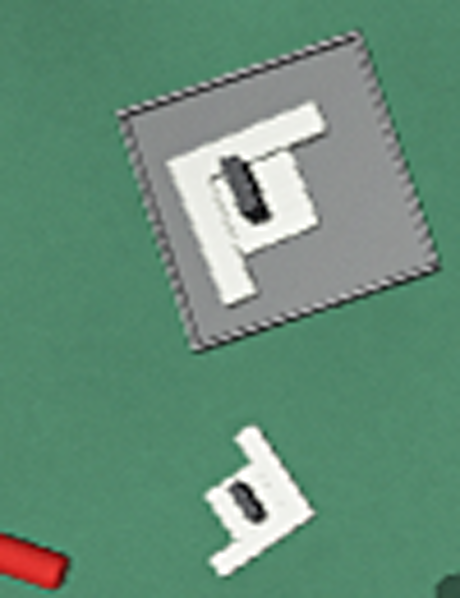

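View pics/crop_jig.png

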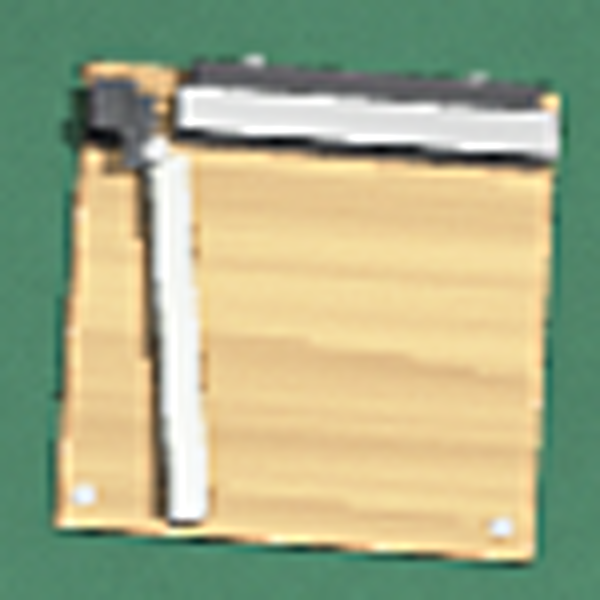

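View pics/crop_scene.png

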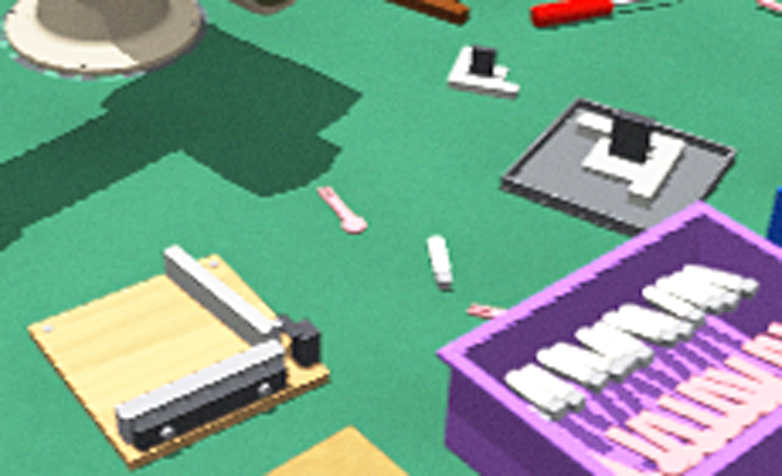

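The crop confirms it. The tray holds the large aluminium square, with heel up-left at crop (168,163) and the bar along its x. In the jig the rail is on top (+x is roughly world +x) and the fence on the left (+y is roughly world +y), leaning in at its free end.

```bash
cat > h.py <<'E'
import numpy as np,cv2,pickle
def load(n): return pickle.load(open(n+".pkl","rb"))
def ray(c,uv):
    uv=np.atleast_2d(uv).astype(float); K=c["mtx"]
    d=(uv-[K[0,2],K[1,2]])/[K[0,0],K[1,1]]
    s=d.copy()
    for _ in range(10): s=d/(1+c["k1"]*(s**2).sum(1,keepdims=True))
    R=c["R"];C=-R.T@c["t"]
    return C,np.c_[s,np.ones(len(s))]@R
def plane(c,uv,z):
    C,d=ray(c,uv); return C+d*((z-C[2])/d[:,2])[:,None]
def proj(c,X):
    p=np.atleast_2d(X)@c["R"].T+c["t"]; s=p[:,:2]/p[:,2:]
    s=s*(1+c["k1"]*(s**2).sum(1,keepdims=True)); K=c["mtx"]
    return s*[K[0,0],K[1,1]]+[K[0,2],K[1,2]]
def up(c,r,f=8):  # r=(u0,v0,u1,v1) -> upsampled crop hsv
    im=c["image"][r[1]:r[3],r[0]:r[2]]
    return cv2.resize(im,None,fx=f,fy=f,interpolation=cv2.INTER_CUBIC)
def back(p,r,f=8): return (np.asarray(p,float)+.5)/f-.5+[r[0],r[1]]
E
python3 - <<'E'
from h import *
for n in("top","scene"):
    c=load(n); print(n,"C",-c["R"].T@c["t"])
c=load("top")
def poly(mask,r,k,z,name):
    cs,_=cv2.findContours(mask,cv2.RETR_EXTERNAL,cv2.CHAIN_APPROX_NONE)
    m=max(cs,key=cv2.contourArea); p=back(m[:,0],r)
    P=plane(c,p,z)[:,:2].astype(np.float32)
    rect=cv2.minAreaRect(P); a=cv2.approxPolyDP(P[:,None],k,True)[:,0]
    print(name,"rect",rect,"\n",np.round(a,1)); return P
r=(185,118,268,195); u=up(c,r); h=cv2.cvtColor(u,cv2.COLOR_RGB2HSV)
print(u[40*8,20*8],h.shape)
sq=((h[...,1]<60)&(h[...,2]>190)).astype(np.uint8)
poly(sq,r,8,20,"square")
tr=((h[...,1]<60)).astype(np.uint8)
tr=cv2.morphologyEx(tr,cv2.MORPH_CLOSE,np.ones((15,15)))
poly(tr,r,8,16,"tray")
bar=((h[...,2]<110)).astype(np.uint8)
bar[:20*8]=0
n,l,st,ce=cv2.connectedComponentsWithStats(bar); 
for i in range(1,n):
    if st[i,4]>300: print("bar",st[i],back(ce[i],r))
r=(340,125,425,210); u=up(c,r); h=cv2.cvtColor(u,cv2.COLOR_RGB2HSV)
bd=((h[...,0]<30)&(h[...,1]>40)&(h[...,2]>120)).astype(np.uint8)
poly(bd,r,8,12,"board")
al=((h[...,1]<40)&(h[...,2]>180)).astype(np.uint8)
n,l,st,ce=cv2.connectedComponentsWithStats(al)
for i in range(1,n):
    if st[i,4]>1000: poly((l==i).astype(np.uint8),r,5,42,f"alu{i}")
cv2.imwrite("pics/m.png",np.hstack([bd*255,al*255])[:600,:])
E
```

```text
top C [ 282.03877934  -39.61047575 1443.49624562]
scene C [1347.02066854 -782.03182372  887.75813775]
[207 209 203] (616, 664, 3)
square rect ((567.4736938476562, 253.4588623046875), (111.08529663085938, 111.6511001586914), 21.613605499267578) 
 [[637.9 223.6]
 [597.3 324.7]
 [497.4 284.9]
 [504.6 263.8]
 [535.2 274.6]
 [552.3 220.5]
 [600.  237.3]
 [597.7 263.9]
 [617.6 216.8]]
tray rect ((576.9642944335938, 248.91439819335938), (183.48814392089844, 183.12814331054688), 18.09099769592285) 
 [[690.  191.7]
 [635.2 362.8]
 [464.9 306.1]
 [519.2 136.2]]
bar [ 46 160  85  30 804] [194.477301   139.03342662]
bar [343 207  65  33 565] [231.3914823  145.35365044]
bar [ 226  248   84  118 4772] [217.99965947 155.86651299]
bar [104 326  20  42 314] [198.69824841 161.27985669]
bar [123 399  21  39 387] [201.32961886 169.86094961]
bar [ 174  422  436  171 5496] [233.75102347 181.92369451]
bar [147 470  20  39 314] [204.27109873 178.55254777]
board rect ((526.1840209960938, -259.2520751953125), (192.5313720703125, 191.27444458007812), 84.49549102783203) 
 [[ 628.5 -173.3]
 [ 615.2 -200. ]
 [ 589.  -213.7]
 [ 445.8 -216.7]
 [ 445.8 -196. ]
 [ 579.5 -193.7]
 [ 595.6 -174. ]
 [ 441.4 -155.9]
 [ 423.5 -343.9]
 [ 581.7 -359.8]
 [ 596.1 -208.3]
 [ 625.7 -210.5]]
alu2 rect ((596.4588623046875, -281.7908020019531), (150.57432556152344, 18.2593936920166), 84.69771575927734) 
 [[ 609.6 -207.4]
 [ 595.8 -209.3]
 [ 583.4 -356.2]
 [ 599.2 -350.5]]
alu3 rect ((515.9003295898438, -204.2021484375), (153.50242614746094, 17.050416946411133), 2.371758460998535) 
 [[ 592.5 -197.8]
 [ 585.3 -192.8]
 [ 440.7 -198.9]
 [ 439.3 -209.4]
 [ 580.9 -210. ]]
```

```bash
cat >> h.py <<'E'
from scipy.spatial.transform import Rotation as Ro
def rot(s): q=s["ee_rot"]; return Ro.from_quat([q[1],q[2],q[3],q[0]])
def goal(yaw): # tool down, jaws (tool y) along direction yaw+90deg in world
    y=np.array([-np.sin(yaw),np.cos(yaw),0]); x=np.array([0,0,-1.]); return Ro.from_matrix(np.c_[x,y,np.cross(x,y)])
def todo(pos,yaw):
    from rig import ctrl
    s=ctrl.sense(); R=rot(s); d=R.inv().apply(np.array(pos)-s["eef_pos"])/1000
    a=[(R.inv()*goal(yaw+k*np.pi)).as_rotvec() for k in(0,1)]
    print("t",s["time_s"],"pos",s["eef_pos"].round(1),"yaw",[round(float(v),4) for v in [np.arctan2(*(R.as_matrix()[1::-1,1]*[1,1]))-np.pi/2]],"F",s["force"].round(2),"M",s["wrist_torque"].round(2),"g",round(s["grip_width"],3))
    print("shift m",d.round(4),"turn",a[0].round(3),"or",a[1].round(3)); print("axes in world",R.as_matrix().round(3).tolist(),"j6",s["joints"].round(2))
E
python3 - <<'E'
from h import *
t=load("top");s=load("scene")
print("bar px->", plane(t,[[217.99,155.87]],62), plane(t,[[217.99,155.87]],50))
# board edges via fitLine on contour points in both views
def edges(c,r,exp):
    u=up(c,r);h=cv2.cvtColor(u,cv2.COLOR_RGB2HSV)
    m=((h[...,0]<30)&(h[...,1]>40)&(h[...,2]>120)).astype(np.uint8)
    cs,_=cv2.findContours(m,cv2.RETR_EXTERNAL,cv2.CHAIN_APPROX_NONE)
    p=back(max(cs,key=cv2.contourArea)[:,0],r); P=plane(c,p,12)[:,:2]
    O=np.array([526.2,-259.3]);a=-.094;Rm=np.array([[np.cos(a),-np.sin(a)],[np.sin(a),np.cos(a)]])
    L=(P-O)@Rm
    for nm,ax,sg in(("-x",0,-1),("+x",0,1),("-y",1,-1),("+y",1,1)):
        q=L[(abs(L[:,ax]-sg*95)<5)&(abs(L[:,1-ax])<85)]
        if len(q)<50: print(nm,"few",len(q));continue
        vx,vy,x0,y0=cv2.fitLine(q.astype(np.float32),cv2.DIST_HUBER,0,.01,.01)[:,0]
        d=np.array([vx,vy]); d*=np.sign(d[1-ax]); 
        ang=np.arctan2(d[1],d[0]) if ax==1 else np.arctan2(-d[0],d[1])
        print(nm,len(q),"off",np.median(q[:,ax]).round(1),"yaw",(a+ang).round(4))
edges(t,(340,125,425,210),0); print(); edges(s,(215,215,320,295),0)
# tray + square in scene: predicted pixel of key points
a=np.radians(21.6);Q=np.array([567.5,253.5])
Rm=lambda a:np.array([[np.cos(a),-np.sin(a)],[np.sin(a),np.cos(a)]])
pts=[np.r_[Q+Rm(a)@p,z] for p,z in [((55,55),20),((-55,55),20),((55,-55),20),((10,10),62)]]
J=np.array([526.2,-259.3]);b=-.094
pts+= [np.r_[J+Rm(b)@p,12] for p in [(95,95),(-95,95),(95,-95),(-95,-95)]]
im=s["image"][:,:,::-1].copy(); f=3; r=(215,150,445,290)
im=cv2.resize(im[150:290,215:445],None,fx=f,fy=f,interpolation=cv2.INTER_CUBIC)
for p in proj(s,np.array(pts)): cv2.circle(im,tuple(int(x) for x in ((p+.5-[215,150])*f)),3,(0,0,255),1)
cv2.imwrite("pics/chk.png",im)
todo([573.1,266.5,150],a)
E
```

```text
bar px-> [[567.69147021 260.60070878  62.        ]] [[570.17271639 263.20841345  50.        ]]
-x 450 off -94.3 yaw -0.1002
+x 77 off 95.1 yaw -0.1324
-y 381 off -95.4 yaw -0.0946
+y 364 off 95.4 yaw -0.0976

-x 350 off -93.4 yaw -0.1022
+x 103 off 92.3 yaw -0.2199
-y 312 off -97.2 yaw -0.0983
+y few 0
t 0.1 pos [ 194.6 -487.4  238.8] yaw [-2.7618] F [ 0.69  0.94 -0.7 ] M [ 0.01 -0.05 -0.02] g 1.0
shift m [ 0.0896 -0.5597 -0.631 ] turn [-3.139e+00 -2.000e-03 -0.000e+00] or [ 0.003 -0.     0.001]
axes in world [[-0.0, 0.371, -0.929], [0.001, -0.929, -0.371], [-1.0, -0.001, -0.0]] j6 [-1.41  0.31  1.5   0.    1.33 -0.22]
```

View pics/chk.png

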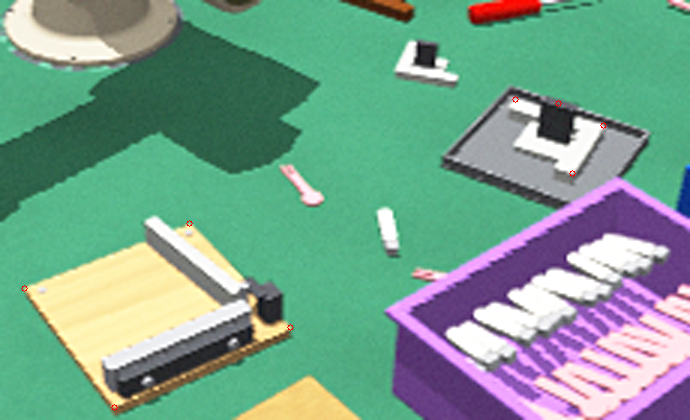

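The overlay agrees in both views to about 2 mm: square heel (602,126), board corners (25,289), (190,224), (290,328) and (115,408) in the crop. The tool yaw already fits the square, so I move across now.

```bash
python3 -m jog '[[[0,-0.04,-0.045,0,0,0],[0,-0.04,-0.045,0,0,0],[0,-0.04,-0.045,0,0,0],[0,-0.04,-0.045,0,0,0],[0,-0.04,-0.045,0,0,0],[0,-0.04,-0.045,0,0,0],[0,-0.04,-0.045,0,0,0],[0,-0.04,-0.045,0,0,0],[0,-0.04,-0.045,0,0,0],[0,-0.04,-0.045,0,0,0],[0,-0.04,-0.045,0,0,0],[0,-0.04,-0.045,0,0,0]]]' 0 40
python3 -c "
from h import *
todo([573.1,266.5,110],np.radians(21.6))"
```

```text
time_s: 1.6
eef_pos: [518.7, 160.4, 239.0]
ee_rot: [-0.134, -0.694, -0.134, 0.695]
force: [0.8, -1.0, 0.8]
grip_width: 1.003
t 1.6 pos [518.7 160.4 239. ] yaw [-2.7616] F [ 0.8  -0.97  0.77] M [ 0.   -0.02  0.05] g 1.003
shift m [ 0.129  -0.0783 -0.0899] turn [-3.139e+00  0.000e+00  1.000e-03] or [ 0.003  0.    -0.   ]
axes in world [[-0.0, 0.371, -0.929], [-0.0, -0.929, -0.371], [-1.0, 0.0, 0.0]] j6 [ 0.08  0.35  1.44 -0.    1.35  1.27]
```

```bash
python3 -m jog '[[[0.02,-0.039,-0.045,0,0,0],[0.04,-0.039,-0.045,0,0,0],[0.04,0,0,0,0,0],[0.029,0,0,0,0,0],[0,0,0,0,0,0]]]' 0 40
python3 -c "
from h import *
todo([573.1,266.5,37],np.radians(21.6))
from rig import vision
for n in('scene','top'):
  c=vision.capture(n);pickle.dump(c,open(n+'1.pkl','wb'));r=(300,120,450,230) if n=='scene' else (160,100,310,210)
  cv2.imwrite('pics/'+n+'1.png',cv2.resize(c['image'][r[1]:r[3],r[0]:r[2],::-1],None,fx=5,fy=5,interpolation=cv2.INTER_CUBIC))
"
```

```text
time_s: 2.22
eef_pos: [568.0, 256.9, 113.3]
ee_rot: [-0.134, -0.693, -0.133, 0.696]
force: [-0.4, 0.2, -0.4]
grip_width: 1.005
t 2.225 pos [568.  256.9 113.3] yaw [-2.7617] F [-0.39  0.17 -0.39] M [-0.02 -0.04  0.06] g 1.005
shift m [ 0.0762 -0.007  -0.0087] turn [-3.139e+00 -1.000e-03  8.000e-03] or [0.003 0.005 0.001]
axes in world [[-0.005, 0.371, -0.929], [-0.001, -0.929, -0.371], [-1.0, -0.001, 0.005]] j6 [ 0.24  0.64  1.33 -0.    1.17  1.43]
```

View pics/scene1.png

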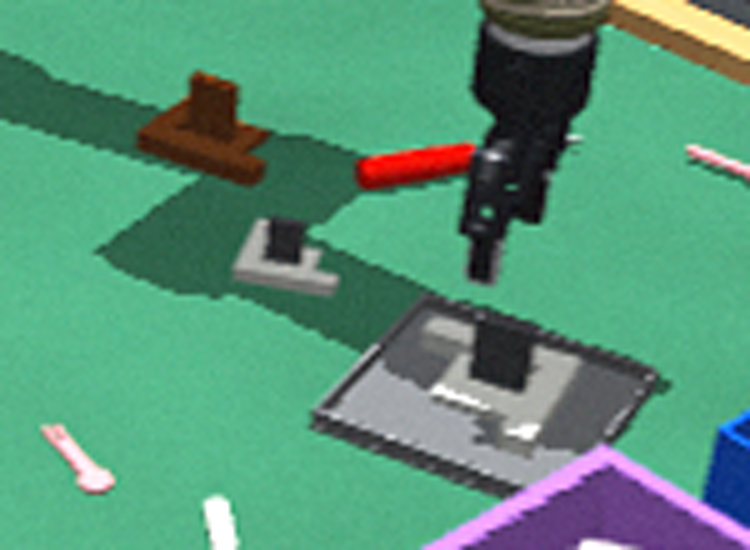

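The gripper is above the bar (crop 500,350), aligned. I descend while correcting the remaining 7/9 mm.

```bash
python3 -m jog '[[[0.0,-0.007,-0.009,0,0.005,0],[0,0,0,0,0,0],[0.02,0,0,0,0,0]]]'
python3 -c "
from h import *
todo([573.1,266.5,37],np.radians(21.6))"
```

```text
time_s: 2.7
eef_pos: [576.1, 267.5, 97.3]
ee_rot: [0.133, 0.698, 0.134, -0.691]
force: [1.0, -0.1, -0.4]
grip_width: 1.0
t 2.7 pos [576.1 267.5  97.3] yaw [-2.7615] F [ 1.   -0.1  -0.41] M [0.04 0.04 0.03] g 1.0
shift m [ 0.0602 -0.0002  0.0037] turn [-3.138e+00  1.000e-03 -1.400e-02] or [ 0.003 -0.009 -0.001]
axes in world [[0.009, 0.371, -0.929], [0.003, -0.929, -0.371], [-1.0, 0.001, -0.009]] j6 [0.25 0.68 1.31 0.   1.14 1.44]
```

```bash
python3 -m jog '[[[0.02,0,0.002,0,-0.005,0],[0.02,0,0,0,0,0],[0.01,0,0,0,0,0],[0.006,0,0,0,0,0],[0,0,0,0,0,0],[0,0,0,0,0,0]]]'
python3 -c "
from h import *
todo([573.1,266.5,37],np.radians(21.6))"
```

```text
time_s: 3.45
eef_pos: [573.6, 266.4, 40.2]
ee_rot: [0.133, 0.695, 0.134, -0.694]
force: [0.0, -1.0, 0.5]
grip_width: 0.997
t 3.45 pos [573.6 266.4  40.2] yaw [-2.7617] F [ 0.01 -1.03  0.49] M [ 0.03  0.03 -0.02] g 0.997
shift m [ 0.0032 -0.0003  0.0005] turn [-3.139e+00  0.000e+00 -2.000e-03] or [ 0.003 -0.001 -0.   ]
axes in world [[0.001, 0.371, -0.929], [0.0, -0.929, -0.371], [-1.0, 0.0, -0.001]] j6 [0.25 0.75 1.35 0.   1.04 1.44]
```

```bash
python3 -m jog '[[[0.002,0,0,0,0,0],[0,0,0,0,0,0],[0,0,0,0,0,0],[0,0,0,0,0,0],[0,0,0,0,0,0],[0,0,0,0,0,0]]]' 255 60
python3 -c "
from h import *
todo([573.1,266.5,37],np.radians(21.6))"
```

```text
time_s: 4.2
eef_pos: [573.5, 266.3, 37.8]
ee_rot: [0.133, 0.695, 0.133, -0.694]
force: [-0.3, -0.8, 2.6]
grip_width: 0.156
t 4.2 pos [573.5 266.3  37.8] yaw [-2.7618] F [-0.28 -0.82  2.56] M [-0.11 -0.01  0.02] g 0.156
shift m [ 0.0008 -0.0003  0.0003] turn [-3.139e+00  0.000e+00 -1.000e-03] or [ 0.003 -0.001 -0.   ]
axes in world [[0.001, 0.371, -0.929], [0.0, -0.929, -0.371], [-1.0, 0.0, -0.001]] j6 [ 0.25  0.75  1.36 -0.    1.03  1.44]
```

```bash
python3 -m jog '[[[-0.01,0,0,0,0,0],[-0.02,0,0,0,0,0],[-0.03,0,0,0,0,0],[-0.015,0,0,0,0,0],[0,0,0,0,0,0],[0,0,0,0,0,0]]]'
python3 -c "
from h import *
todo([573.1,266.5,37],np.radians(21.6))
from rig import vision
for n in('scene','top'):
  c=vision.capture(n);pickle.dump(c,open(n+'2.pkl','wb'));r=(300,120,450,230) if n=='scene' else (160,100,310,210)
  cv2.imwrite('pics/'+n+'2.png',cv2.resize(c['image'][r[1]:r[3],r[0]:r[2],::-1],None,fx=5,fy=5,interpolation=cv2.INTER_CUBIC))
"
```

```text
time_s: 4.95
eef_pos: [572.7, 266.1, 111.2]
ee_rot: [-0.134, -0.694, -0.133, 0.695]
force: [-1.5, 0.3, -4.2]
grip_width: 0.153
t 4.95 pos [572.7 266.1 111.2] yaw [-2.7618] F [-1.47  0.28 -4.22] M [-0.03  0.04  0.02] g 0.153
shift m [ 0.0742 -0.0002 -0.0007] turn [-3.139 -0.     0.004] or [0.003 0.002 0.   ]
axes in world [[-0.002, 0.371, -0.929], [-0.001, -0.929, -0.371], [-1.0, -0.0, 0.002]] j6 [0.25 0.66 1.31 0.   1.18 1.44]
```

View pics/scene2.png

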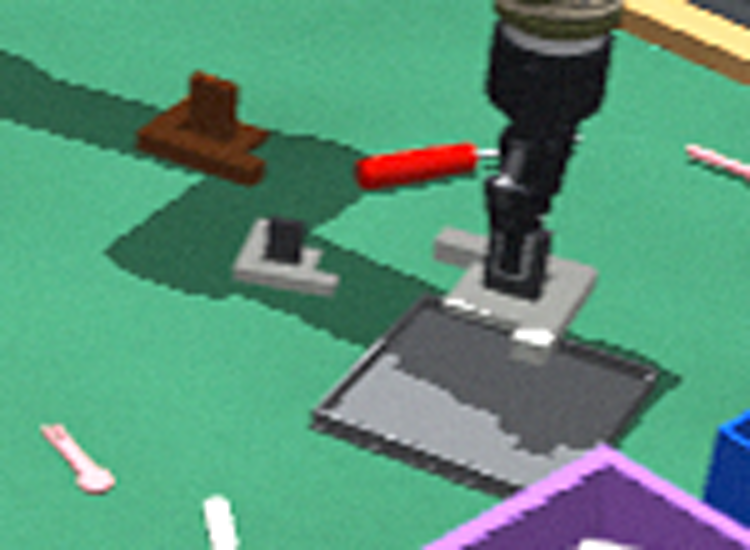

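View pics/top2.png

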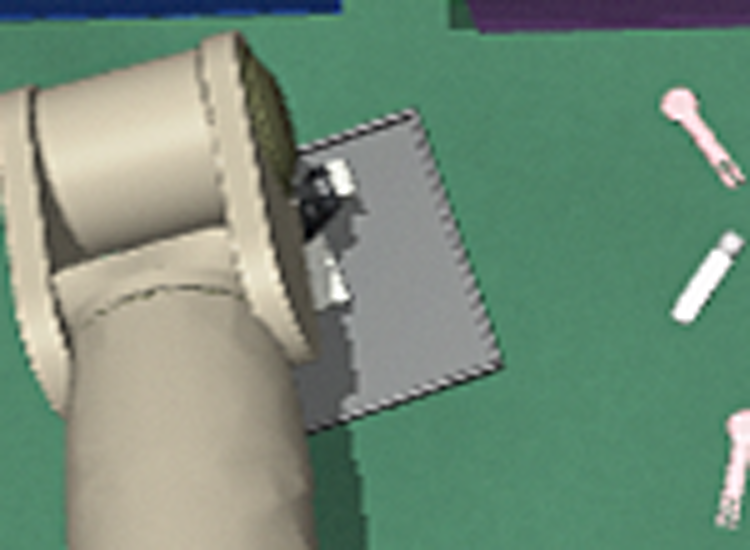

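```bash
python3 -m jog '[[[0,0,0,0.12,0,0],[0,0,0,0.12,0,0],[0,0,0,0.12,0,0],[0,0,0,0.118,0,0],[0,0,0,0,0,0]]]'
cat >> h.py <<'E'
JY=-.098; JO=np.array([526.2,-259.3]); RJ=np.array([[np.cos(JY),-np.sin(JY)],[np.sin(JY),np.cos(JY)]])
def jp(gap): # TCP xy for heel at nominal corner minus gap (jig axes)
    return JO+RJ@(np.array([60,60])-45-np.array(gap))
def jst():
    from rig import ctrl
    s=ctrl.sense(); g=np.array([15,15])-RJ.T@(s["eef_pos"][:2]-JO)
    R=rot(s).as_matrix(); fj=RJ.T@s["force"][:2]; 
    print("t",round(s["time_s"],2),"gap",g.round(2),"z",s["eef_pos"][2].round(2),"Fj",fj.round(2),s["force"][2].round(2),"Mz",s["wrist_torque"].round(3),"yaw",round(float(np.arctan2(-R[1,2],-R[0,2])) if False else float(np.arctan2(-R[0,1],R[1,1])),4),"tilt",R[2,1:].round(4))
E
python3 -c "
from h import *
p=jp([30,30]);print(p)
todo([*p,111],JY)"
```

```text
time_s: 5.68
eef_pos: [573.0, 266.2, 111.8]
ee_rot: [0.034, -0.706, 0.034, 0.707]
force: [-0.0, -0.2, -4.7]
grip_width: 0.155
[ 509.80432422 -272.76037948]
t 5.675 pos [573.  266.2 111.8] yaw [-3.2387] F [-0.01 -0.23 -4.69] M [0.02 0.02 0.01] g 0.155
shift m [0.001  0.5426 0.0107] turn [-3.141e+00  1.000e-03  2.000e-03] or [ 0.001  0.001 -0.   ]
axes in world [[-0.001, -0.097, -0.995], [-0.0, -0.995, 0.097], [-1.0, 0.0, 0.001]] j6 [0.25 0.66 1.3  0.   1.18 1.92]
```

```bash
python3 -m jog '[[[0,0.03,0,0,0,0],[0,0.05,0.001,0,0,0],[0,0.055,0.001,0,0,0],[0,0.055,0.001,0,0,0],[0,0.055,0.001,0,0,0],[0,0.055,0.001,0,0,0],[0,0.055,0.001,0,0,0],[0,0.055,0.001,0,0,0],[0,0.055,0.001,0,0,0],[0,0.045,0.001,0,0,0],[0,0.02,0.001,0,0,0],[0,0.0126,0.001,0,0,0]]]'
python3 -m jog '[[[0,0,0,0,0,0],[0,0,0,0,0,0],[0,0,0,0,0,0]]]'
python3 -c "
from h import *
p=jp([30,30])
todo([*p,60],JY);jst()
from rig import vision
for n in('scene','top'):
  c=vision.capture(n);pickle.dump(c,open(n+'3.pkl','wb'));r=(200,160,350,290) if n=='scene' else (340,110,480,220)
  cv2.imwrite('pics/'+n+'3.png',cv2.resize(c['image'][r[1]:r[3],r[0]:r[2],::-1],None,fx=4.5,fy=4.5,interpolation=cv2.INTER_CUBIC))
"
```

```text
time_s: 7.18
eef_pos: [509.0, -273.0, 112.3]
ee_rot: [0.035, -0.706, 0.034, 0.706]
force: [0.0, 0.6, -4.7]
grip_width: 0.153
time_s: 7.55
eef_pos: [509.4, -271.7, 112.6]
ee_rot: [0.034, -0.706, 0.034, 0.706]
force: [0.3, -0.5, -4.7]
grip_width: 0.155
t 7.55 pos [ 509.4 -271.7  112.6] yaw [-3.2384] F [ 0.3  -0.52 -4.71] M [-0. -0. -0.] g 0.155
shift m [ 0.0526  0.001  -0.0005] turn [-3.14 -0.    0.  ] or [0.001 0.    0.   ]
axes in world [[-0.0, -0.097, -0.995], [0.0, -0.995, 0.097], [-1.0, -0.0, 0.0]] j6 [-0.69  0.55  1.49  0.    1.1   0.97]
t 7.55 gap [30.49 29.  ] z 112.58 Fj [ 0.35 -0.49] -4.71 Mz [-0.001 -0.004 -0.005] yaw 3.0448 tilt [-0.0001  0.    ]
```

View pics/scene3.png

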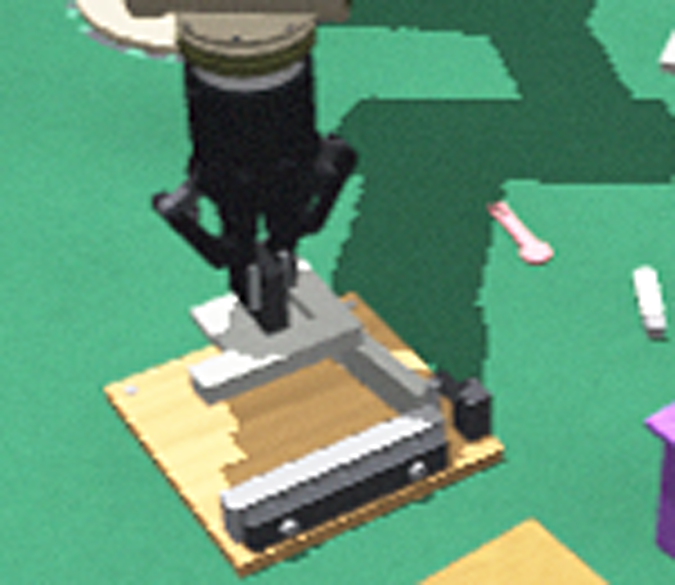

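View pics/top3.png

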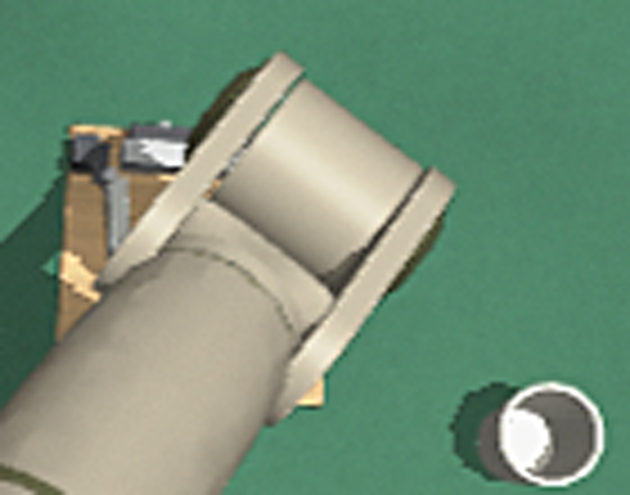

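Square hangs parallel to the rail, clear of the fence (scene crop: arm end (215,385), rail (330,470), fence (400,380)). Lowering to feel the board.

```bash
python3 -m jog '[[[0.01,0,0,0,0,0],[0.02,0,0,0,0,0],[0.018,0,0,0,0,0],[0.01,0,0,0,0,0],[0.004,0,0,0,0,0],[0,0,0,0,0,0],[0,0,0,0,0,0],[0,0,0,0,0,0]]]'
python3 -c "
from h import *
jst()"
python3 -m jog '[[[0.001,0,0,0,0,0],[0.001,0,0,0,0,0],[0,0,0,0,0,0]]]'
python3 -c "
from h import *
jst()"
```

```text
time_s: 8.65
eef_pos: [509.3, -272.7, 51.0]
ee_rot: [-0.035, 0.706, -0.035, -0.706]
force: [-0.3, -0.4, -5.0]
grip_width: 0.15
t 8.65 gap [30.5  30.03] z 50.97 Fj [-0.28 -0.4 ] -4.98 Mz [-0.063  0.079 -0.057] yaw 3.0434 tilt [ 0.0004 -0.0006]
time_s: 9.02
eef_pos: [509.1, -272.6, 48.4]
ee_rot: [0.035, -0.706, 0.035, 0.706]
force: [0.1, -0.1, -4.3]
grip_width: 0.156
t 9.03 gap [30.72 29.88] z 48.42 Fj [ 0.06 -0.07] -4.27 Mz [-0.073 -0.002  0.036] yaw 3.0434 tilt [-0.0001  0.0002]
```

```bash
python3 -m jog '[[[0.001,0,-0.006,0,0,0],[0,0.0,-0.008,0,0,0],[0,0,-0.006,0,0,0],[0,0,-0.002,0,0,0],[0,0,0,0,0,0],[0,0,0,0,0,0]]]'
python3 -c "
from h import *
jst()"
python3 -m jog '[[[0,0,-0.001,0,0,0],[0,0,-0.001,0,0,0],[0,0,0,0,0,0]]]'
python3 -c "
from h import *
jst()"
```

```text
time_s: 9.78
eef_pos: [530.9, -274.7, 47.5]
ee_rot: [0.035, -0.706, 0.035, 0.706]
force: [0.2, -0.1, -3.4]
grip_width: 0.156
t 9.78 gap [ 8.8  29.91] z 47.53 Fj [ 0.18 -0.07] -3.36 Mz [-0.024 -0.025 -0.015] yaw 3.0433 tilt [-0.0001  0.0001]
time_s: 10.15
eef_pos: [533.1, -275.0, 47.6]
ee_rot: [-0.035, 0.706, -0.035, -0.706]
force: [-0.7, 0.3, -4.2]
grip_width: 0.154
t 10.15 gap [ 6.59 29.92] z 47.57 Fj [-0.72  0.22] -4.21 Mz [-0.007  0.009  0.009] yaw 3.0434 tilt [ 0.     -0.0001]
```

```bash
for i in 1 ; do python3 -m jog '[[[0,0,-0.0005,0,0,0],[0,0,-0.0005,0,0,0],[0,0,0,0,0,0]]]' >/dev/null; python3 -c "
from h import *
jst()"; done
python3 -m jog '[[[0,0,-0.0005,0,0,0],[0,0,-0.0005,0,0,0],[0,0,0,0,0,0]]]' >/dev/null; python3 -c "
from h import *
jst()"
```

```text
t 10.53 gap [ 5.64 29.94] z 47.53 Fj [-0.19 -0.95] -3.58 Mz [-0.046  0.044  0.045] yaw 3.0434 tilt [-0.  0.]
t 10.9 gap [ 4.63 29.94] z 47.54 Fj [ 0.64 -0.75] -4.12 Mz [ 0.051  0.024 -0.041] yaw 3.0434 tilt [ 0. -0.]
```

```bash
python3 -m jog '[[[0,0,-0.0005,0,0,0],[0,0,-0.0005,0,0,0],[0,0,0,0,0,0]]]' >/dev/null; python3 -c "
from h import *
jst()"
```

```text
t 11.28 gap [ 3.62 29.93] z 47.55 Fj [0.34 0.17] -4.19 Mz [0.014 0.018 0.014] yaw 3.0434 tilt [ 0.     -0.0001]
```

```bash
python3 -m jog '[[[0,0,-0.0005,0,0,0],[0,0,-0.0005,0,0,0],[0,0,0,0,0,0]]]' >/dev/null; python3 -c "
from h import *
jst()"
```

```text
t 11.65 gap [ 2.61 29.91] z 47.55 Fj [-0.11 -0.27] -3.04 Mz [-0.011 -0.021 -0.022] yaw 3.0435 tilt [ 0.     -0.0001]
```

```bash
python3 -m jog '[[[0,0,-0.0005,0,0,0],[0,0,-0.0003,0,0,0],[0,0,0,0,0,0]]]' >/dev/null; python3 -c "
from h import *
jst()"
```

```text
t 12.03 gap [ 1.86 29.93] z 47.52 Fj [0.27 0.53] -3.89 Mz [-0.059 -0.001  0.007] yaw 3.0434 tilt [-0.  0.]
```

```bash
python3 -m jog '[[[0,0,-0.0005,0,0,0],[0,0,-0.0003,0,0,0],[0,0,0,0,0,0]]]' >/dev/null; python3 -c "
from h import *
jst()"
```

```text
t 12.4 gap [ 1.03 29.92] z 47.53 Fj [0.1  0.45] -3.7 Mz [-0.017  0.011  0.032] yaw 3.0434 tilt [-0. -0.]
```

```bash
python3 -m jog '[[[0,0,-0.0005,0,0,0],[0,0,-0.0003,0,0,0],[0,0,0,0,0,0]]]' >/dev/null; python3 -c "
from h import *
jst()"
```

```text
t 12.78 gap [ 0.25 29.91] z 47.55 Fj [-0.04 -0.27] -4.38 Mz [-0.022  0.     0.003] yaw 3.0434 tilt [-0. -0.]
```

```bash
python3 -m jog '[[[0,0,-0.0004,0,0,0],[0,0,-0.0003,0,0,0],[0,0,0,0,0,0]]]' >/dev/null; python3 -c "
from h import *
jst()"
```

```text
t 13.15 gap [-0.44 29.94] z 47.52 Fj [-0.57  0.35] -4.27 Mz [ 0.006  0.054 -0.011] yaw 3.0434 tilt [-0.  0.]
```

```bash
python3 -m jog '[[[0,0,-0.0004,0,0,0],[0,0,-0.0003,0,0,0],[0,0,0,0,0,0]]]' >/dev/null; python3 -c "
from h import *
jst()"
```

```text
t 13.53 gap [-1.15 29.93] z 47.55 Fj [-0.4  -0.79] -3.91 Mz [0.    0.04  0.002] yaw 3.0434 tilt [-0. -0.]
```

```bash
python3 -m jog '[[[0,0,-0.0004,0,0,0],[0,0,-0.0003,0,0,0],[0,0,0,0,0,0]]]' >/dev/null; python3 -c "
from h import *
jst()"
```

```text
t 13.9 gap [-1.86 29.91] z 47.53 Fj [-0.31  0.75] -5.12 Mz [-0.067  0.02  -0.038] yaw 3.0434 tilt [-0. -0.]
```

```bash
python3 -m jog '[[[0,0,-0.0004,0,0,0],[0,0,-0.0003,0,0,0],[0,0,0,0,0,0]]]' >/dev/null; python3 -c "
from h import *
jst()"
```

```text
t 14.28 gap [-2.54 29.95] z 47.55 Fj [0.26 0.42] -3.93 Mz [-0.033  0.054  0.005] yaw 3.0434 tilt [-0. -0.]
```

```bash
python3 -m jog '[[[0,0,-0.0004,0,0,0],[0,0,-0.0004,0,0,0],[0,0,0,0,0,0]]]' >/dev/null; python3 -c "
from h import *
jst()"
```

```text
t 14.65 gap [-3.38 29.92] z 47.56 Fj [0.47 0.37] -4.06 Mz [-0.011 -0.005 -0.026] yaw 3.0434 tilt [ 0.     -0.0001]
```

```bash
python3 -m jog '[[[0,0,-0.0003,0,0,0],[0,0,-0.0003,0,0,0],[0,0,0,0,0,0]]]' >/dev/null; python3 -c "
from h import *
jst()"
```

```text
t 15.03 gap [-3.71 29.93] z 47.55 Fj [-3.12  0.13] -3.22 Mz [0.024 0.412 0.04 ] yaw 3.0434 tilt [-0.0001  0.0006]
```

```bash
python3 -m jog '[[[0,0,-0.0003,0,0,0],[0,0,-0.0003,0,0,0],[0,0,0,0,0,0]]]' >/dev/null; python3 -c "
from h import *
jst()"
```

```text
t 15.4 gap [-3.78 29.89] z 47.53 Fj [-7.17 -0.5 ] 0.4 Mz [0.082 1.147 0.022] yaw 3.0435 tilt [-0.0004  0.0021]
```

Rail felt at gap -3.6 mm, with Mz near 0, so it is flush. I ease off slightly, then advance towards the fence.

```bash
python3 -m jog '[[[-0.0002,0,0.0006,0,0,0],[0,-0.004,0,0,0,0],[0,-0.004,0,0,0,0],[0,-0.002,0,0,0,0],[0,0,0,0,0,0],[0,0,0,0,0,0]]]' >/dev/null; python3 -c "
from h import *
jst()"
```

```text
t 16.15 gap [-3.77 19.52] z 47.65 Fj [-4.01  1.11] -3.43 Mz [0.161 0.8   0.02 ] yaw 3.0434 tilt [-0.0008  0.0006]
```

```bash
python3 -m jog '[[[0,-0.001,0,0,0,0],[0,-0.001,0,0,0,0],[0,-0.001,0,0,0,0],[0,0,0,0,0,0]]]' >/dev/null; python3 -c "
from h import *
jst()"
```

```text
t 16.65 gap [-3.79 17.58] z 47.72 Fj [-4.65 -3.24] -3.22 Mz [-0.629  0.985 -0.028] yaw 3.0433 tilt [0.0011 0.0002]
```

```bash
python3 -m jog '[[[0,-0.001,0,0,0,0],[0,-0.001,0,0,0,0],[0,-0.001,0,0,0,0],[0,0,0,0,0,0]]]' >/dev/null; python3 -c "
from h import *
jst()"
```

```text
t 17.15 gap [-3.79 14.89] z 47.81 Fj [-5.24 -4.55] -3.47 Mz [-0.837  1.107  0.022] yaw 3.0434 tilt [0.0016 0.0001]
```

```bash
python3 -m jog '[[[0,-0.001,0,0,0,0],[0,-0.001,0,0,0,0],[0,-0.001,0,0,0,0],[0,0,0,0,0,0]]]' >/dev/null; python3 -c "
from h import *
jst()"
```

```text
t 17.65 gap [-3.79 11.88] z 47.83 Fj [-5.51 -4.1 ] -4.07 Mz [-0.868  1.116  0.002] yaw 3.0433 tilt [0.0016 0.0001]
```

```bash
python3 -m jog '[[[0,-0.001,0,0,0,0],[0,-0.001,0,0,0,0],[0,0,0,0,0,0]]]' >/dev/null; python3 -c "
from h import *
jst()"
```

```text
t 18.02 gap [-3.78  9.84] z 47.83 Fj [-5.89 -4.19] -3.85 Mz [-0.862  1.153  0.021] yaw 3.0434 tilt [0.0016 0.0001]
```

```bash
python3 -m jog '[[[0,-0.0007,0,0,0,0],[0,-0.0007,0,0,0,0],[0,0,0,0,0,0]]]' >/dev/null; python3 -c "
from h import *
jst()"
```

```text
t 18.4 gap [-3.81  8.49] z 47.82 Fj [-5.45 -4.69] -3.48 Mz [-0.812  1.071 -0.037] yaw 3.0434 tilt [0.0016 0.0001]
```

```bash
python3 -m jog '[[[0,-0.0005,0,0,0,0],[0,-0.0005,0,0,0,0],[0,0,0,0,0,0]]]' >/dev/null; python3 -c "
from h import *
jst()"
```

```text
t 18.77 gap [-3.79  7.49] z 47.83 Fj [-5.91 -4.76] -4.16 Mz [-0.906  1.119 -0.054] yaw 3.0433 tilt [0.0016 0.0001]
```

```bash
python3 -m jog '[[[0,-0.0004,0,0,0,0],[0,-0.0004,0,0,0,0],[0,0,0,0,0,0]]]' >/dev/null; python3 -c "
from h import *
jst()"
```

```text
t 19.15 gap [-3.78  6.69] z 47.83 Fj [-5.13 -4.94] -3.69 Mz [-0.855  1.158 -0.024] yaw 3.0434 tilt [0.0016 0.0001]
```

```bash
python3 -m jog '[[[0,-0.0004,0,0,0,0],[0,-0.0003,0,0,0,0],[0,0,0,0,0,0]]]' >/dev/null; python3 -c "
from h import *
jst()"
```

```text
t 19.52 gap [-3.8  6. ] z 47.83 Fj [-5.48 -4.95] -3.96 Mz [-0.862  1.13  -0.041] yaw 3.0434 tilt [0.0016 0.0001]
```

```bash
python3 -m jog '[[[0,-0.0004,0,0,0,0],[0,-0.0003,0,0,0,0],[0,0,0,0,0,0]]]' >/dev/null; python3 -c "
from h import *
jst()"
```

```text
t 19.9 gap [-3.82  5.31] z 47.84 Fj [-5.25 -5.03] -4.48 Mz [-0.826  1.1   -0.033] yaw 3.0433 tilt [0.0016 0.    ]
```

```bash
python3 -m jog '[[[0,-0.0004,0,0,0,0],[0,-0.0003,0,0,0,0],[0,0,0,0,0,0]]]' >/dev/null; python3 -c "
from h import *
jst()"
```

```text
t 20.27 gap [-3.82  4.59] z 47.85 Fj [-6.03 -3.7 ] -3.78 Mz [-0.862  1.121 -0.009] yaw 3.0433 tilt [0.0016 0.    ]
```

```bash
python3 -m jog '[[[0,-0.0004,0,0,0,0],[0,-0.0003,0,0,0,0],[0,0,0,0,0,0]]]' >/dev/null; python3 -c "
from h import *
jst()"
```

```text
t 20.65 gap [-3.8  4.3] z 47.85 Fj [-5.31 -6.46] -3.87 Mz [-1.158  1.197 -0.01 ] yaw 3.0433 tilt [ 0.0023 -0.0001]
```

The stop is felt: y stalled at gap 4.3 and Fy is rising. I press a little more on both sides and hold.

```bash
python3 -m jog '[[[0,-0.0003,-0.0002,0,0,0],[0,-0.0002,-0.0002,0,0,0],[0,0,0,0,0,0]]]' >/dev/null; python3 -c "
from h import *
jst()"
```

```text
t 21.02 gap [-3.83  4.28] z 47.87 Fj [-8.37 -9.13] -2.68 Mz [-1.483  1.612 -0.009] yaw 3.0433 tilt [0.0029 0.0008]
```

```bash
python3 -m jog '[[[0,0,0,0,0,0]]]' >/dev/null; python3 -c "
from h import *
jst()
from rig import vision
for n in('scene','top'):
  c=vision.capture(n);pickle.dump(c,open(n+'4.pkl','wb'));r=(200,160,350,290) if n=='scene' else (340,120,480,220)
  cv2.imwrite('pics/'+n+'4.png',cv2.resize(c['image'][r[1]:r[3],r[0]:r[2],::-1],None,fx=4.5,fy=4.5,interpolation=cv2.INTER_CUBIC))
jst()
"
```

```text
t 21.15 gap [-3.83  4.25] z 47.86 Fj [-8.23 -9.41] -3.57 Mz [-1.461  1.587  0.046] yaw 3.0433 tilt [0.0028 0.0008]
t 21.25 gap [-3.83  4.22] z 47.84 Fj [-8.12 -8.71] -3.79 Mz [-1.485  1.581  0.042] yaw 3.0433 tilt [0.0028 0.0008]
```

View pics/scene4.png

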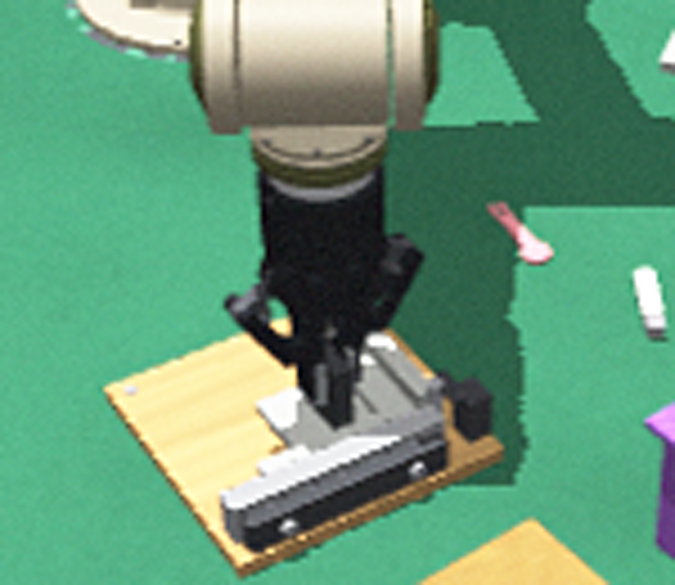

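View pics/top4.png

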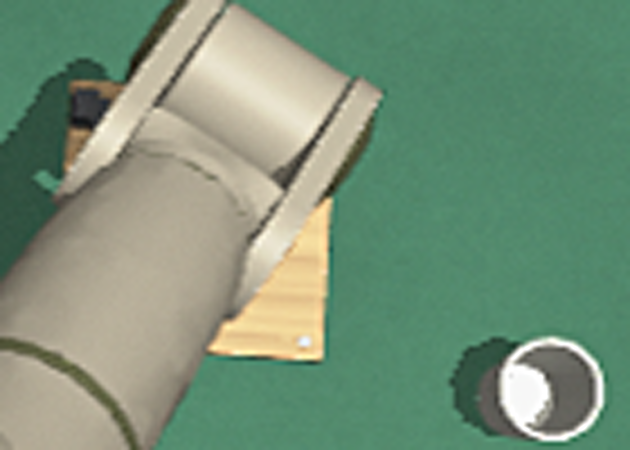

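```bash
python3 -m jog '[[[0,0,0,0,0,0],[0,0,0,0,0,0],[0,0,0,0,0,0],[0,0,0,0,0,0],[0,0,0,0,0,0],[0,0,0,0,0,0]]]' >/dev/null; python3 -c "
from h import *
jst()
c=load('scene4');print(proj(c,np.array([[591,-205,42]])))
u=c['image'][225:300,230:320,::-1];cv2.imwrite('pics/s4z.png',cv2.resize(u,None,fx=8,fy=8,interpolation=cv2.INTER_CUBIC))"
python3 -m jog '[[[0,0,0,0,0,0],[0,0,0,0,0,0],[0,0,0,0,0,0],[0,0,0,0,0,0]]]' >/dev/null; python3 -c "
from h import *
jst()"
```

```text
t 22.0 gap [-3.83  4.23] z 47.87 Fj [-8.23 -9.04] -3.46 Mz [-1.5    1.65   0.045] yaw 3.0433 tilt [0.0028 0.0008]
[[294.4653515  248.37002694]]
t 22.5 gap [-3.83  4.26] z 47.87 Fj [-8.59 -9.44] -3.11 Mz [-1.535  1.611 -0.016] yaw 3.0432 tilt [0.0028 0.0008]
```

View pics/s4z.png

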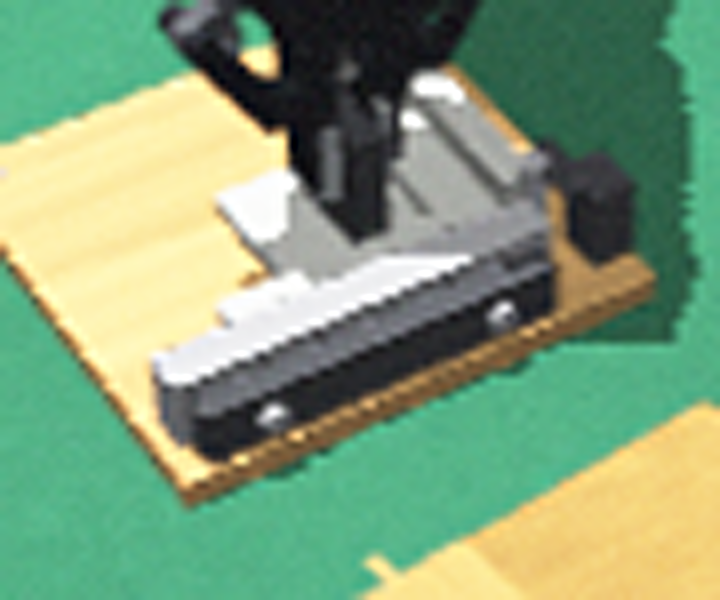

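Pressed about 8.5 and 9 N for well over a second, with Mz about 0, so both faces are flush. The crop shows the square against the rail (380,310) and the fence parallel to the board edge. I retreat diagonally, then check the fence.

```bash
python3 -m jog '[[[0,0.001,0.001,0,0,0],[0,0.003,0.003,0,0,0],[0,0.008,0.008,0,0,0],[0,0.01,0.01,0,0,0],[-0.02,0.008,0.01,0,0,0],[-0.03,0,0.01,0,0,0],[-0.02,0,0,0,0,0],[0,0,0,0,0,0],[0,0,0,0,0,0],[0,0,0,0,0,0]]]' >/dev/null; python3 -c "
from h import *
jst()
from rig import vision
for n in('scene','top'):
  c=vision.capture(n);pickle.dump(c,open(n+'5.pkl','wb'));r=(200,160,350,290) if n=='scene' else (340,120,480,220)
  cv2.imwrite('pics/'+n+'5.png',cv2.resize(c['image'][r[1]:r[3],r[0]:r[2],::-1],None,fx=4.5,fy=4.5,interpolation=cv2.INTER_CUBIC))
todo([573.1,266.5,115],JY)
"
```

```text
t 23.75 gap [38.1  32.23] z 116.61 Fj [-1.13  0.06] -3.73 Mz [-0.005 -0.04   0.02 ] yaw 3.0434 tilt [-0.0011  0.0015]
t 23.85 pos [ 501.7 -274.3  117. ] yaw [-3.2398] F [-0.49  0.18 -3.26] M [-0.08  0.   -0.01] g 0.158
shift m [ 0.0024 -0.5452 -0.018 ] turn [ 3.141e+00  1.000e-03 -2.000e-03] or [-0.     0.001  0.001]
axes in world [[-0.001, -0.098, -0.995], [0.001, -0.995, 0.098], [-1.0, -0.001, 0.001]] j6 [-0.71  0.53  1.51  0.    1.1   0.96]
```

View pics/scene5.png

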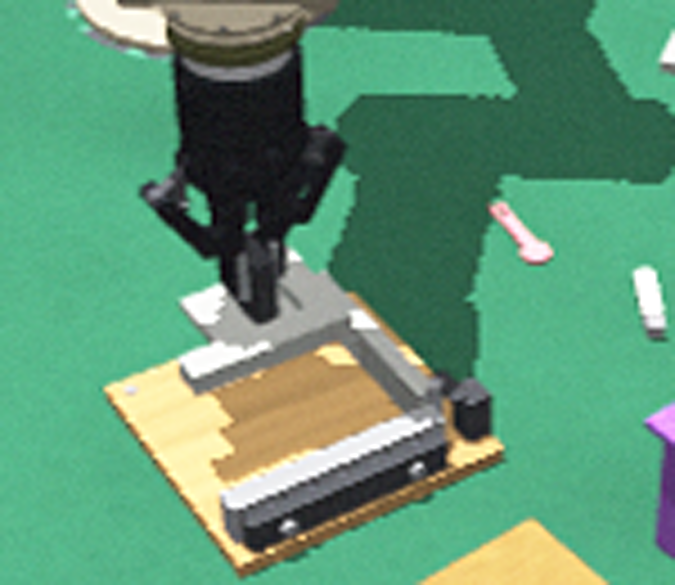

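View pics/top5.png

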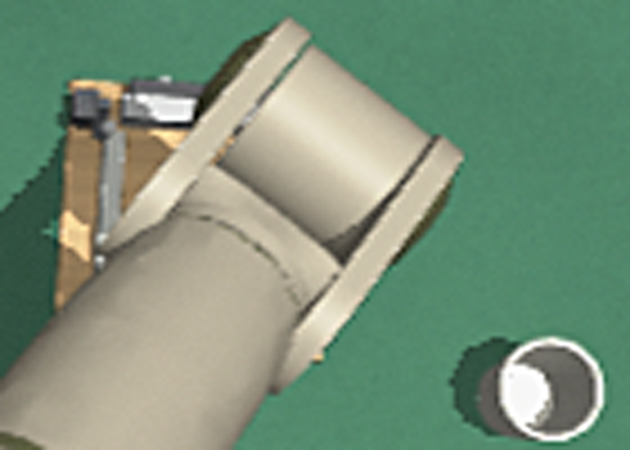

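```bash
python3 -m jog '[[[0,-0.03,-0.002,0,0,0],[0,-0.05,-0.002,0,0,0],[0,-0.055,-0.002,0,0,0],[0,-0.055,-0.002,0,0,0],[0,-0.055,-0.002,0,0,0],[0,-0.055,-0.003,0,0,0],[0,-0.055,-0.003,0,0,0],[0,-0.055,-0.002,0,0,0],[0,-0.055,-0.002,0,0,0],[0,-0.045,-0.002,0,0,0],[0,-0.02,-0.002,0,0,0],[0,-0.0125,-0.002,0,0,0]]]' >/dev/null
python3 -m jog '[[[0,0,0,-0.12,0,0],[0,0,0,-0.12,0,0],[0,0,0,-0.12,0,0],[0,0,0,-0.118,0,0],[0,0,0,0,0,0],[0,0,0,0,0,0]]]'
python3 - <<'E'
from h import *
todo([581,263,40],.377)
from rig import vision
c=vision.capture("top");pickle.dump(c,open("top6.pkl","wb"))
r=(340,125,425,210); u=up(c,r); h=cv2.cvtColor(u,cv2.COLOR_RGB2HSV)
al=((h[...,1]<40)&(h[...,2]>180)).astype(np.uint8)
n,l,st,ce=cv2.connectedComponentsWithStats(al)
for i in range(1,n):
    if st[i,4]>1000:
        cs,_=cv2.findContours((l==i).astype(np.uint8),0,1); P=plane(c,back(cs[0][:,0],r),42)[:,:2].astype(np.float32); print(cv2.minAreaRect(P),cv2.approxPolyDP(P[:,None],5,True)[:,0].tolist())
cv2.imwrite("pics/top6.png",u[:,:,::-1][:600])
E
```

```text
time_s: 26.1
eef_pos: [581.1, 262.6, 117.6]
ee_rot: [-0.133, -0.694, -0.133, 0.695]
force: [0.9, 0.8, -3.8]
grip_width: 0.156
t 26.1 pos [581.1 262.6 117.6] yaw [-2.7645] F [ 0.94  0.81 -3.85] M [ 0.01 -0.04 -0.02] g 0.156
shift m [ 0.0776 -0.0004 -0.0001] turn [-3.141  0.     0.   ] or [ 0.  0. -0.]
axes in world [[-0.0, 0.368, -0.93], [-0.0, -0.93, -0.368], [-1.0, 0.0, 0.0]] j6 [ 0.24  0.67  1.28 -0.    1.2   1.43]
((596.4630126953125, -281.7911376953125), (150.57530212402344, 18.261741638183594), 84.69322204589844) [[609.5775756835938, -207.39755249023438], [595.8280029296875, -209.3329620361328], [583.4338989257812, -356.1926574707031], [598.3146362304688, -356.4299011230469]]
((517.2786254882812, -194.37193298339844), (16.750244140625, 153.53982543945312), 85.1130142211914) [[594.0684814453125, -197.4143829345703], [446.2065734863281, -179.88949584960938], [440.4451599121094, -191.83892822265625], [573.74951171875, -207.4423065185547]]
```

View pics/top6.png

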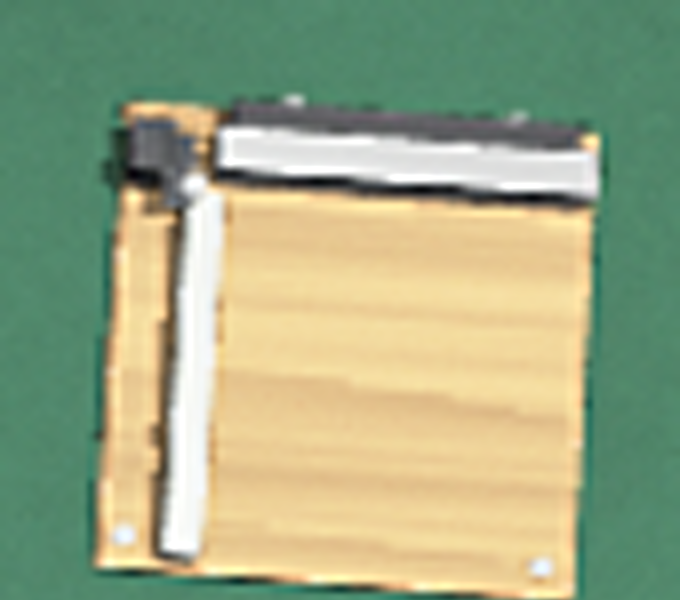

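The enlarged view shows the fence (195,370) parallel to the board's left edge. A line fit on its face will give the angle.

```bash
python3 - <<'E'
from h import *
for nm in("top","top6"):
    c=load(nm); r=(340,125,425,210); u=up(c,r); h=cv2.cvtColor(u,cv2.COLOR_RGB2HSV)
    al=((h[...,1]<40)&(h[...,2]>180)).astype(np.uint8)
    n,l,st,ce=cv2.connectedComponentsWithStats(al)
    for i in range(1,n):
        if st[i,4]<1000: continue
        ys,xs=np.nonzero(l==i); P=plane(c,back(np.c_[xs,ys],r),42)[:,:2]
        L=(P-JO)@RJ; fence=L[:,1].mean()>30; ax=0 if fence else 1
        # centre-line: mid of each slice, ends trimmed
        lo,hi=L[:,ax].min()+25,L[:,ax].max()-10; e=[[],[],[]]
        for a in np.arange(lo,hi,1.):
            q=L[abs(L[:,ax]-a)<.6,1-ax]
            if len(q): 
                for k,v in enumerate((q.min(),q.max(),(q.min()+q.max())/2)): e[k].append((a,v))
        print(nm,"fence" if fence else "rail",[round(float(np.polyfit(*np.array(k).T,1)[0]),4) for k in e],[round(float(np.mean([v for _,v in k])),1) for k in e])
E
```

```text
top rail [-0.0005, 0.0039, 0.0017] [64.0, 80.2, 72.1]
top fence [0.127, 0.1191, 0.123] [47.8, 61.7, 54.7]
top6 rail [-0.0009, 0.0038, 0.0014] [64.0, 80.2, 72.1]
top6 fence [0.0021, -0.0034, -0.0007] [56.4, 70.2, 63.3]
```

The fence has gone from 0.123 to about 0.00 rad. Now I lower the square into the tray.

```bash
python3 -m jog '[[[0.01,0,0,0,0,0],[0.02,0,0,0,0,0],[0.02,0,0,0,0,0],[0.015,0,0,0,0,0],[0.006,0,0,0,0,0],[0,0,0,0,0,0],[0,0,0,0,0,0],[0,0,0,0,0,0]]]'
python3 -m jog '[[[0.002,0,0,0,0,0],[0.002,0,0,0,0,0],[0,0,0,0,0,0],[0,0,0,0,0,0]]]'
python3 -m jog '[[[0.001,0,0,0,0,0],[0,0,0,0,0,0],[0,0,0,0,0,0]]]'
```

```text
time_s: 27.15
eef_pos: [581.3, 263.0, 47.4]
ee_rot: [0.133, 0.695, 0.133, -0.694]
force: [0.0, 0.5, -3.6]
grip_width: 0.157
time_s: 27.65
eef_pos: [581.0, 262.9, 42.7]
ee_rot: [0.133, 0.694, 0.133, -0.694]
force: [-0.4, 0.1, -4.7]
grip_width: 0.15
time_s: 28.02
eef_pos: [581.0, 262.9, 41.8]
ee_rot: [0.133, 0.694, 0.133, -0.694]
force: [-0.4, -0.7, -3.6]
grip_width: 0.154
```

```bash
python3 -m jog '[[[0.001,0,0,0,0,0],[0.001,0,0,0,0,0],[0,0,0,0,0,0],[0,0,0,0,0,0]]]'
python3 -m jog '[[[0.001,0,0,0,0,0],[0.0005,0,0,0,0,0],[0,0,0,0,0,0],[0,0,0,0,0,0]]]'
```

```text
time_s: 28.52
eef_pos: [581.0, 262.9, 39.8]
ee_rot: [0.133, 0.694, 0.133, -0.694]
force: [-0.6, -0.1, -4.7]
grip_width: 0.151
time_s: 29.02
eef_pos: [581.0, 262.9, 38.3]
ee_rot: [0.133, 0.694, 0.133, -0.694]
force: [0.0, -0.7, -3.7]
grip_width: 0.153
```

```bash
python3 -m jog '[[[0.0005,0,0,0,0,0],[0,0,0,0,0,0],[0,0,0,0,0,0]]]'
```

```text
time_s: 29.4
eef_pos: [581.1, 262.9, 37.8]
ee_rot: [0.133, 0.694, 0.133, -0.694]
force: [-0.5, 0.4, -2.3]
grip_width: 0.156
```

Touching at z 37.8, the same height as at the grasp. A little more, then open.

```bash
python3 -m jog '[[[0.0004,0,0,0,0,0],[0,0,0,0,0,0],[0,0,0,0,0,0]]]'
python3 -m jog '[[[0,0,0,0,0,0],[0,0,0,0,0,0],[0,0,0,0,0,0],[0,0,0,0,0,0],[0,0,0,0,0,0]]]' 120 20
python3 -m jog '[[[0,0,0,0,0,0],[-0.01,0,0,0,0,0],[-0.03,0,0,0,0,0],[-0.04,0,0,0,0,0],[-0.05,0,0,0,0,0],[-0.03,0.02,0.03,0,0,0],[0,0.04,0.04,0,0,0],[0,0.04,0.045,0,0,0],[0,0.04,0.045,0,0,0],[0,0.03,0.03,0,0,0]]]'
python3 -m jog '[[[0,0.03,0.03,0,0,0],[0,0.03,0.02,0,0,0],[0,0,0,0,0,0]]]'
```

```text
time_s: 29.78
eef_pos: [581.0, 262.9, 37.8]
ee_rot: [0.134, 0.694, 0.133, -0.694]
force: [-3.6, -2.2, 4.8]
grip_width: 0.157
time_s: 30.4
eef_pos: [581.0, 262.9, 37.3]
ee_rot: [0.133, 0.694, 0.133, -0.694]
force: [0.2, 0.4, 0.1]
grip_width: 0.532
time_s: 31.65
eef_pos: [466.5, 32.9, 198.2]
ee_rot: [0.133, 0.695, 0.133, -0.694]
force: [0.9, 0.2, 0.2]
grip_width: 0.53
time_s: 32.02
eef_pos: [443.2, -41.3, 198.1]
ee_rot: [0.133, 0.695, 0.132, -0.694]
force: [0.5, 0.2, -0.2]
grip_width: 0.533
```

```bash
python3 - <<'E'
from h import *
from rig import vision
for n in('scene','top'):
  c=vision.capture(n);pickle.dump(c,open(n+'7.pkl','wb')); cv2.imwrite('pics/'+n+'7.png',c['image'][:,:,::-1])
  d=cv2.absdiff(c['image'],load(n)['image']).max(2)
  cv2.imwrite('pics/d'+n+'7.png',d)
r=(185,118,268,195); u=up(c,r); h=cv2.cvtColor(u,cv2.COLOR_RGB2HSV)
m=((h[...,1]<60)&(h[...,2]>190)).astype(np.uint8)
cs,_=cv2.findContours(m,0,1);P=plane(c,back(max(cs,key=cv2.contourArea)[:,0],r),20)[:,:2].astype(np.float32);print(cv2.minAreaRect(P))
E
```

```text
((574.9456176757812, 251.12429809570312), (110.78662109375, 112.53892517089844), 22.118818283081055)
```

View pics/top7.png

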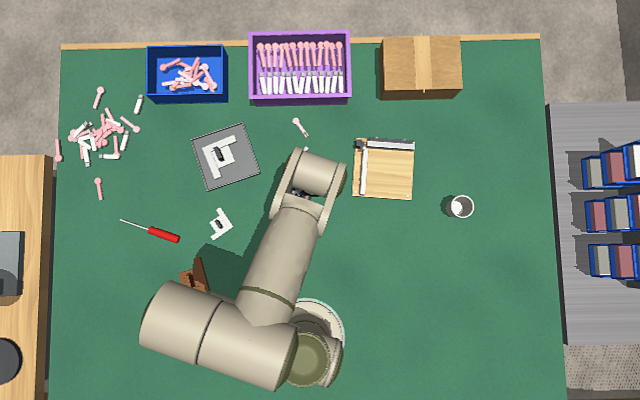

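View pics/scene7.png

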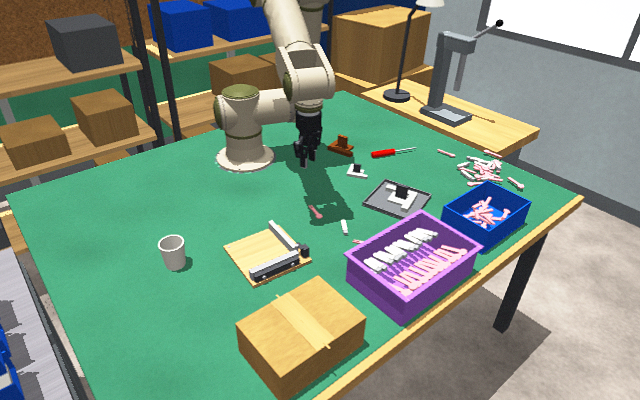

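The square lies flat in the tray (top view 219,155). Its centre is 3 mm from the tray's, and its outline of 110.8 x 112.5 mm agrees with lying level. The fence is true at (363,172). The levers, clipper, screwdriver and cup are where they were, and the arm touches nothing.

```bash
python3 -c "
from rig import workorder
print(workorder.finish_job())"
```

```text
the job is handed in; nothing more can be done
None
```

The job is handed in and my checks support every condition, though the interface gave no verdict.

**Pressing:** I took the larger aluminium square from the tray and felt for the rail, which stood 3.6 mm beyond nominal. I then swung the fence back to its stop, 4.3 mm short of nominal. The square was held at about 8.5 N towards the rail and 9 N towards the fence for about 1.5 s. The highest tool-force reading while in contact was under 10 N. The twist about the vertical stayed near zero, so both edges sat flush. These are tool forces that include some friction, so the contact forces themselves were not read directly.

**Fence:** By a line fit in the top view it went from 0.123 rad to about 0.00 ± 0.003 rad. An earlier, cruder outline fit scattered by about ±0.02 rad, so I relied on the line fit.

**Square back in its tray:** It touched down at the same height as at the grasp. It was released lying flat, with its centre about 3 mm from the tray's.

**Other things on the bench:** In the final pictures the other things look undisturbed, judged by eye. The arm stands clear, and the clock was at about 32 s of the 72 s allowed.

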